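# Hold a slide carrier flush on the sloped window of a slide reader

## Task

Start the slide reader by pressing the plunger of its trigger box all the way down to its stop. Then pick up the slide carrier by its rib, tilt it to match the sloped stage and hold it centred over the window, its long side up and down the slope, lying flush and pressed on with a light push; the job finishes while you are still gripping and pressing it there. Leave the beaker and the jar behind the reader where they stand.

Things in the scene. Friction and masses are not known exactly. Their poses are not given: they have to be found in the camera images.
- carrier: Loose slide carrier, 90 g: plate 76 x 52 x 5 mm; on it an upright dark rib 44 x 8 mm, 36 mm high, with a round 12 mm button on each side, 27 mm above the underside, 12 mm over both: grip these. Origin: centre of underside; x along plate and rib, y across the rib, z up. Same either way round. In a light (20 N) grip, a 12 N push turns it about y in the pads to lie flush.
- window (a point): Centre of the grey glass window with black frame (44 x 34 mm) in the stage face, 70 mm above the worktop. z: outward normal of the face, leaning 14 to 33 degrees from vertical towards the robot (differs each time); y: level, across the slope; x: up the slope, away from the robot. Nothing stands above the face.
- stage: The reader's tilted stage: flat aluminium plate 104 (x) x 82 (y) x 10 mm, clamped, does not give under a push. Origin on its tilt axis, 4 mm under the window centre; axes as window.
- reader: The reader's foot, grey, 130 x 116 x 12 mm, fixed to the worktop, with two round-topped cheeks beside the stage, up to 75 mm high and 53 mm either side of the middle (65 mm with the clamp knob, on +y). Origin: centre of its underside, z up.
- plunger_top (a point): Centre of the top of the plunger head, a dark disc 32 mm wide and 8 mm thick, 76 mm above the worktop when up, z up. Its stem stands in the middle of the trigger box (white, 76 x 64 x 40 mm, fixed), on the other side of the reader from the carrier. Pressed straight down.
- plunger (a joint): Travel of the plunger in m: 0 up, 0.012 down at its hard stop. The spring takes about 3 N to start and 8 N at the stop; it springs back up when let go.
- beaker: Bystander: white plastic beaker, 57 mm wide, 61 mm high, standing behind the reader. Origin: centre of its base.
- jar: Bystander: white lidded jar, 62 mm wide, 86 mm high, standing behind the reader. Origin: centre of its base.
Not all that is in view belongs to the job. Leave any blue, orange or red look-alike of the carrier alone.

How it is judged (in metres and radians):
On the way, in this order (a step that is already met when the one before it is completed fails the run):
1. the plunger is pressed down to its stop (value of joint plunger above 0.0105 m), for 0.1 s.
2. the carrier is lifted clear of the worktop in the fingers (height (world z) of carrier above 0.03 m and contact force between carrier and the fingers above 1 N), for 0.2 s.
At the end, for the whole second after the job is handed in: Carrier gripped, at rest, pressed on the stage with 2 to 30 N: underside centre within 12 mm of the window centre each way and 3 mm of the face, parallel to it within 0.06 rad, long side along the slope within 0.15 rad; plunger back up; beaker and jar within 30 mm of their start (x of carrier in the frame of window between -0.012 and 0.012 m and y of carrier in the frame of window between -0.012 and 0.012 m and z of carrier in the frame of window between -0.003 and 0.003 m and angle between the z axis of carrier and the z axis of window, either way round below 0.06 rad and angle between the x axis of carrier and the x axis of window, either way round below 0.15 rad and height (world z) of carrier above 0.045 m and contact force between carrier and stage between 2 and 30 N and contact force between carrier and the fingers above 3 N and linear speed of carrier below 0.01 m/s and value of joint plunger below 0.003 m and distance of each of beaker, jar from where it was at the start of the episode below 0.03 m); the arm keeps its last pose, push and grip.
It fails at once if the carrier is rammed against the stage (over 60 N) (contact force between carrier and stage above 60 N).
It fails at once if the beaker or the jar is knocked away (distance of any of beaker, jar from where it was at the start of the episode above 0.03 m).
It also fails if it takes over 48 s, if anything falls off the work surface, if the arm or the gripper's body presses on something with over 40 N, if the wrist force passes 120 N, or if a joint passes its speed limit or range.

## Robot

A 6-joint arm with a two-finger parallel gripper is mounted at the origin on a cart in front of the work surface, level with it; the furniture and walls round the work are solid. World frame = base frame: x ahead of the robot, y to its left, z up, the work surface at z = 0. Lengths are in mm, angles in degrees, forces in N, time in s.
With the tool pointing down it reaches from about 350 to 850 mm from the base axis. Payload 8.1 kg.
Tool frame: the origin (TCP) lies midway between the tips of the shut fingers; the grasp point (between the pads) lies 19 mm behind it; z points along the fingers, y is the line along which they close (so a half turn about z gives the same grasp; the last joint's range is limited). The gripper opens to 85 mm and grips with 20 to 120 N. Pads are 22 mm wide; open, the fingers measure 114 mm over their backs; the gripper's body (76 mm by 85 mm) begins 54 mm behind the grasp point. The pads swing forward as they close: fully open they stand 13 mm farther back than shut.
Start: joints at [-69.007, 7.471, 85.268, -0, 87.261, -4.893], TCP at [261.971, -539.793, 203.092] pointing down, gripper open.
Joint ranges: [-169.43, 169.43], [-51.17, 129.36], [1.28, 143.12], [-76.62, 256.62], [0, 156.53], [-152.29, 152.29]. Speed limits (degrees/s): [136.94, 136.94, 159.86, 180, 180, 180].

## Interface

Orientations are given as [roll, pitch, yaw] about the fixed x, y, z axes, in that order (R = Rz(yaw) Ry(pitch) Rx(roll)).
In Python, from bench import r gives the robot as it stands.
- The arm moves only by the tool apply_moves, never from a script. Its argument "steps" is a list of rows, each a list of 7 numbers: the opening, from -1 (shut) to 1 (fully open), then the shift along the tool's x, y, z in mm, then the turn, a rotation vector about the tool's x, y, z in units of 5 degrees (1.0 is 5 degrees). A call has exactly 8 rows; each row shifts and turns the commanded pose from where the row before left it, along the tool's axes as they then stand; what a row does not reach is not made up. A row lasts 1/10 s, in which the tool goes at most 50 mm and 8.59 degrees, less where a joint would pass 70% of its speed; a pose out of reach is approached as far as the arm can. A call is refused whole if a number of a shift passes 50 or a number of a turn 1, either way. A call with a gripper value outside its range is refused whole. The fingers move at their own pace and stop on an object; "squeeze" is the grip in N (left out, the last holds). Time passes only in rows, so rows that do not move let the fingers close, or fill a call up. It gives the time, the measured TCP pose, the force, the opening and the grip force at its end, in the units of the state.
- r.sense(): the state, without advancing time (a new reading comes with each control period).
- r.snapshot(name): name is "scene" or "top" or "wrist"; returns a dict with "color" (384x512x3 uint8, blue, green, red), "depth" (384x512 float32, mm along the optical axis (not along the pixel's ray), 0 where there is no reading), "mtx" (3x3 intrinsics, pixels), "T" (4x4, takes a point from camera to world coordinates); the wrist camera has in their place "hand_eye" (4x4, takes a point from camera to tool coordinates, whose origin is the TCP and whose axes are the flange's). Camera axes: x right, y down, z forward; pixel columns grow to the right and rows downward; lengths in mm; the calibration is good to about 2 mm. A picture is of the moment at which its call begins: read the wrist's pose just before it.
- r.hand_in(): hands the job in; it is judged then, once.
The state is a dict: "time": time; "joint_pos": joint angles; "qd": joint speeds; "joint_efforts": joint torques, N m; "tool_pos": TCP position; "tcp_rot": TCP orientation; "ft_force": force on the tool from outside, world axes, zero at the start; "wrist_torque": the same for the moment, N m; "finger_gap": finger opening in mm; "grip_force": force on a finger pad.
Only numpy, scipy, OpenCV 4.12 (cv2) and the standard library are available. Lean on these libraries where they do the work, as an engineer would, in place of code of your own. Each camera call takes 0.05 s, during which the arm holds its last target. There are 200 camera calls.

## Working session

There is one attempt and no reset: what is moved stays moved. The work goes in short steps, Python scripts to look and compute and a tool call to move; the robot and the scene stay as the last step left them, time stands still between calls to the robot, and variables do not carry over. Pictures are saved under pics/ and viewed, at most 10 in all, crops included, and the job is handed in when it is done.

Besides the shell and the picture viewer there is one more tool, called after "Call:" by a JSON object that holds its "name" and its "arguments". apply_moves: Moves the arm, as the interface text tells. Its arguments: {"type":"object","properties":{"steps":{"type":"array"},"squeeze":{"type":"number"}},"required":["steps"]}

```bash
mkdir -p pics; python3 - <<'E'
from bench import r
import cv2,numpy as np
s=r.sense();print(s['time'],s['tool_pos'],s['tcp_rot'],s['finger_gap'])
for n in("scene","top"):
    d=r.snapshot(n);cv2.imwrite(f"pics/{n}0.png",d["color"]);np.savez(f"{n}0.npz",**d)
    print(n,d["mtx"].round(1).tolist(),d["T"].round(3).tolist())
E
```

```text
0.0 [ 261.77262983 -539.21327349  202.02790288] [-1.79894134e+02 -1.11499133e-02  2.58873529e+01] 85.35164296365978
scene [[364.4, 0.0, 260.0], [0.0, 364.4, 189.0], [0.0, 0.0, 1.0]] [[-0.889, -0.2, 0.412, 214.396], [-0.458, 0.385, -0.801, 849.409], [0.002, -0.901, -0.434, 512.337], [0.0, 0.0, 0.0, 1.0]]
top [[352.9, 0.0, 250.2], [0.0, 352.9, 191.9], [0.0, 0.0, 1.0]] [[-0.027, -0.998, 0.059, 549.162], [-1.0, 0.027, -0.002, 3.08], [0.0, -0.059, -0.998, 1192.263], [0.0, 0.0, 0.0, 1.0]]
```

View pics/scene0.png

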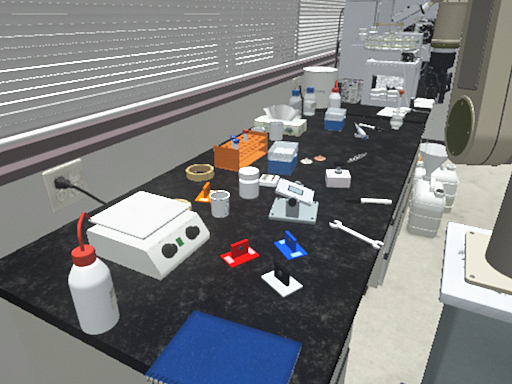

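View pics/top0.png

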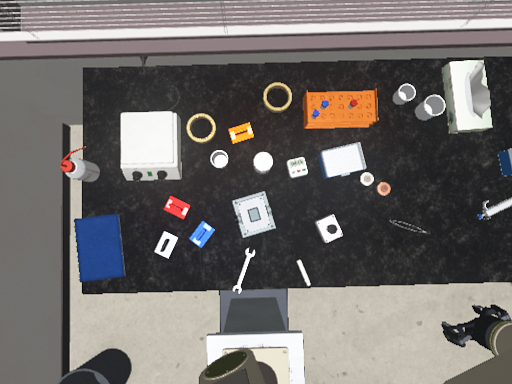

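The scene picture shows the white carrier with a dark rib at (281,280), the reader at (295,200) and the trigger box at (338,178). In the top picture, what could pass for the carrier: white plate with dark rib (166,244), blue (202,234), red (177,207), orange (241,132). The white/dark one matches the description, so I choose it. The reader is at (254,214), the trigger box at (329,228), the beaker at (220,159) and the jar at (263,162).

```bash
cat > h.py <<'E'
import numpy as np,cv2
from scipy.spatial.transform import Rotation as Ro
def cloud(d,T=None):
    T=d["T"] if T is None else T;K=d["mtx"];z=d["depth"].astype(float)
    v,u=np.mgrid[:z.shape[0],:z.shape[1]]
    P=np.stack([(u-K[0,2])/K[0,0]*z,(v-K[1,2])/K[1,1]*z,z],-1)
    return P@T[:3,:3].T+T[:3,3]
def ray(d,uv,h,T=None):
    T=d["T"] if T is None else T
    uv=np.atleast_2d(uv).astype(float);K=d["mtx"]
    D=np.c_[(uv-[K[0,2],K[1,2]])/[K[0,0],K[1,1]],np.ones(len(uv))]@T[:3,:3].T
    return T[:3,3]+D*((h-T[2,3])/D[:,2])[:,None]
E
python3 - <<'E'
from h import *
d=dict(np.load("top0.npz"));P=cloud(d);c=d["color"].astype(int);g=c.min(2);mx=c.max(2)
print("table z",np.median(P[255:275,150:220,2]))
def win(u0,u1,v0,v1):
    m=np.zeros(g.shape,bool);m[v0:v1,u0:u1]=1;return m
# carrier plate: white
m=win(148,184,228,262)&(g>140)
cn,_=cv2.findContours(m.astype(np.uint8),cv2.RETR_EXTERNAL,cv2.CHAIN_APPROX_NONE)
k=max(cn,key=cv2.contourArea)[:,0];rc=cv2.minAreaRect(ray(d,k,5)[:,:2].astype(np.float32));print("carrier plate",rc, "box",cv2.boxPoints(rc).round(0).tolist())
mr=win(158,176,234,256)&(mx<90)&(P[...,2]>20);q=P[mr];print("rib n",len(q),q.mean(0) if len(q) else 0,q[:,2].max() if len(q) else 0)
# trigger
m=win(312,348,212,246)&(g>140)
cn,_=cv2.findContours(m.astype(np.uint8),cv2.RETR_EXTERNAL,cv2.CHAIN_APPROX_NONE)
k=max(cn,key=cv2.contourArea)[:,0];print("box",cv2.minAreaRect(ray(d,k,40)[:,:2].astype(np.float32)))
m=win(320,340,218,240)&(mx<90);cc=np.argwhere(m)[:,::-1];print("disc",len(cc),ray(d,cc.mean(0),76),np.ptp(cc,0)+1,np.median(P[m][:,2]))
# stage
m=win(230,278,188,240)&(P[...,2]>48)&(P[...,2]<105)
q=P[m];A=np.c_[q[:,:2],np.ones(len(q))];w=np.ones(len(q),bool)
for _ in range(8):
    s=np.linalg.lstsq(A[w],q[w,2],rcond=None)[0];w=abs(A@s-q[:,2])<3
n=np.array([-s[0],-s[1],1]);n/=np.linalg.norm(n);print("stage n",n,"lean",np.degrees(np.arccos(n[2])),"dir",np.degrees(np.arctan2(n[1],n[0])),w.sum())
print(cv2.minAreaRect(q[w][:,:2].astype(np.float32)),q[w].mean(0))
for z in(220,153,160),(263,162,163):print(P[z[1],z[0]])
up=lambda im,a,b,e,f,k:cv2.resize(im[e:f,a:b],None,fx=k,fy=k,interpolation=cv2.INTER_CUBIC)
I=d["color"];S=dict(np.load("scene0.npz"))["color"]
cv2.imwrite("pics/crop.png",np.vstack([up(I,145,345,185,265,4),up(S,230,360,160,300,2)[:, :].copy() if 0 else cv2.copyMakeBorder(up(S,220,360,165,300,2),0,0,0,520,cv2.BORDER_CONSTANT)]))
E
```

```text
table z 0.5974308194277
carrier plate ((451.8520812988281, 287.3852233886719), (53.955318450927734, 76.99049377441406), 62.43495559692383) box [[405.0, 281.0], [473.0, 246.0], [498.0, 293.0], [430.0, 329.0]]
rib n 40 [453.90367013 284.29164369  37.60171474] 46.31057040950623
box ((492.0586242675781, -252.66983032226562), (77.1893081665039, 65.35311889648438), 22.8388729095459)
disc 101 [[ 493.76862545 -253.88122011   76.        ]] [20 22] 74.29454903823739
stage n [-0.2899369  -0.09026004  0.95278   ] lean 17.677651761609066 dir -162.70815195342632 726
((545.1666259765625, -4.112548828125), (99.75422668457031, 118.5416259765625), 15.825019836425781) [545.97139072  -6.31420904  70.40298632]
[751.65802621  98.15860351  22.29523731]
[708.05678112 -41.99024668  87.70704237]
```

View pics/crop.png

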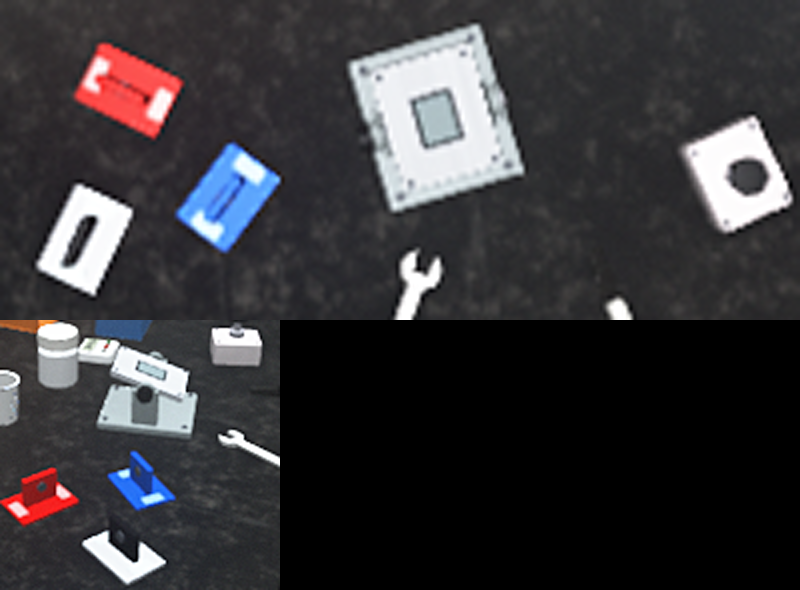

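The crop confirms it: white plate with dark rib at top (166,244), next to the red and blue look-alikes. The window is at about (254,214) and the plunger disc at (331,229). The sizes fit what was given. First I move over the plunger with the fingers shut.

Call:
{"name": "apply_moves", "arguments": {"steps": [[-1, 41, -19, 0, 0, 0, 0], [-1, 41, -19, 0, 0, 0, 0], [-1, 41, -19, 0, 0, 0, 0], [-1, 41, -19, 0, 0, 0, 0], [-1, 41, -19, 0, 0, 0, 0], [-1, 41, -19, 0, 0, 0, 0], [-1, 41, -19, 0, 0, 0, 0], [-1, 41, -19, 0, 0, 0, 0]], "squeeze": 20}}

```text
time: 0.9
tool_pos: [491.4, -258.1, 202.7]
tcp_rot: [-180.0, 0.0, 25.9]
ft_force: [0.7, -0.6, -0.3]
finger_gap: 0.1
grip_force: 0.0
```

Call:
{"name": "apply_moves", "arguments": {"steps": [[-1, 0, 0, 40, 0, 0, 0], [-1, 0, 0, 20, 0, 0, 0], [-1, 0, 0, 0, 0, 0, 0], [-1, 0, 0, 0, 0, 0, 0], [-1, 0, 0, 0, 0, 0, 0], [-1, 0, 0, 0, 0, 0, 0], [-1, 0, 0, 0, 0, 0, 0], [-1, 0, 0, 0, 0, 0, 0]]}}

```text
time: 1.7
tool_pos: [491.0, -260.3, 143.9]
tcp_rot: [179.9, -0.0, 25.9]
ft_force: [-0.8, 0.6, 0.5]
finger_gap: -0.1
grip_force: 0.0
```

```bash
python3 - <<'E'
from bench import r
for _ in range(2):
    s=r.sense();print({k:np.round(v,2).tolist() if 0 else v for k,v in s.items() if k in("time","tool_pos","tcp_rot","ft_force","finger_gap")})
E
```

```text
{'time': 1.7, 'tool_pos': array([ 490.97312012, -260.29656061,  143.88928033]), 'tcp_rot': array([ 1.79938157e+02, -3.73723936e-02,  2.58626600e+01]), 'ft_force': array([-0.80633481,  0.61896983,  0.54167512]), 'finger_gap': -0.09394786591420541}
{'time': 1.7, 'tool_pos': array([ 490.97312012, -260.29656061,  143.88928033]), 'tcp_rot': array([ 1.79938157e+02, -3.73723936e-02,  2.58626600e+01]), 'ft_force': array([-0.80633481,  0.61896983,  0.54167512]), 'finger_gap': -0.09394786591420541}
```

Call:
{"name": "apply_moves", "arguments": {"steps": [[-1, 5, -5, 20, 0, 0, 0], [-1, 0, 0, 30, 0, 0, 0], [-1, 0, 0, 15, 0, 0, 0], [-1, 0, 0, 5, 0, 0, 0], [-1, 0, 0, 4, 0, 0, 0], [-1, 0, 0, 3, 0, 0, 0], [-1, 0, 0, 2, 0, 0, 0], [-1, 0, 0, 0, 0, 0, 0]]}}

```text
time: 2.5
tool_pos: [493.4, -253.4, 64.6]
tcp_rot: [180.0, -0.0, 25.9]
ft_force: [-0.5, 0.6, -0.0]
finger_gap: 0.3
grip_force: 0.0
```

```bash
python3 - <<'E'
from bench import r
from h import *
d=r.snapshot("scene");s=r.sense();print(s["ft_force"],s["tool_pos"])
cv2.imwrite("pics/p1.png",cv2.resize(d["color"][130:210,290:390],None,fx=6,fy=6,interpolation=cv2.INTER_CUBIC))
E
```

```text
[ 0.88413143  0.63907613 -0.33733884] [ 493.36971282 -253.42283689   64.67524325]
```

View pics/p1.png

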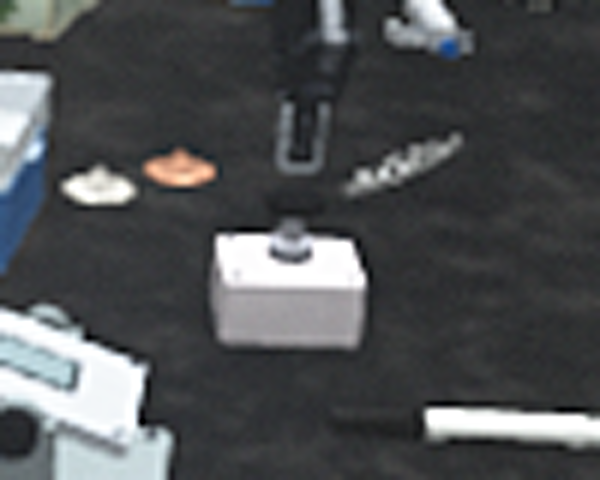

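```bash
python3 - <<'E'
from bench import r
from h import *
s=r.sense()
for n in("scene","top"):
    d=r.snapshot(n);T=np.linalg.inv(d["T"])
    for X in([493.4,-253.4,64.7],[493,-253,76],[493,-253,64],[493,-253,40]):
        p=T[:3,:3]@X+T[:3,3];q=d["mtx"]@p;print(n,X,(q[:2]/q[2]).round(1))
d=r.snapshot("scene");P=cloud(d)
for v in range(150,176,1):print(v,P[v,339].round(0),d["color"][v,339])
E
```

```text
scene [493.4, -253.4, 64.7] [338.2 165.5]
scene [493, -253, 76] [338.6 162.3]
scene [493, -253, 64] [338.2 165.7]
scene [493, -253, 40] [337.5 172.5]
top [493.4, -253.4, 64.7] [331.1 228.2]
top [493, -253, 76] [331.8 228.5]
top [493, -253, 64] [331.  228.3]
top [493, -253, 40] [329.3 228. ]
150 [ 493. -241.  122.] [32 27 29]
151 [ 492. -241.  119.] [34 30 31]
152 [ 492. -242.  115.] [33 33 29]
153 [ 492. -240.  112.] [34 31 31]
154 [ 493. -248.  106.] [51 48 45]
155 [ 490. -238.  107.] [47 44 43]
156 [ 490. -240.  103.] [31 29 26]
157 [ 492. -246.   97.] [107 100  97]
158 [ 552. -487.    2.] [118 112 106]
159 [ 548. -473.    3.] [58 57 57]
160 [ 547. -469.    0.] [53 51 50]
161 [ 495. -263.   77.] [49 46 43]
162 [ 493. -256.   76.] [46 44 44]
163 [ 489. -244.   77.] [48 45 44]
164 [ 487. -239.   76.] [43 40 39]
165 [ 488. -242.   72.] [32 30 29]
166 [ 489. -249.   65.] [73 68 68]
167 [ 489. -250.   61.] [119 114 112]
168 [ 489. -250.   58.] [125 116 114]
169 [ 488. -247.   55.] [109 102 101]
170 [ 488. -250.   51.] [182 172 168]
171 [ 486. -243.   50.] [194 182 179]
172 [ 486. -242.   47.] [126 119 116]
173 [ 487. -248.   41.] [88 81 79]
174 [ 485. -242.   41.] [247 244 247]
175 [ 482. -233.   41.] [255 255 255]
```

The crop shows the shut fingertip at zoomed (300,172), just above the unpressed plunger disc at (295,205). The tips really end about 25 mm above the reported TCP, so I go down further and watch the force.

Call:
{"name": "apply_moves", "arguments": {"steps": [[-1, 0, 0, 4, 0, 0, 0], [-1, 0, 0, 4, 0, 0, 0], [-1, 0, 0, 2, 0, 0, 0], [-1, 0, 0, 2, 0, 0, 0], [-1, 0, 0, 0, 0, 0, 0], [-1, 0, 0, 0, 0, 0, 0], [-1, 0, 0, 0, 0, 0, 0], [-1, 0, 0, 0, 0, 0, 0]]}}

```text
time: 3.5
tool_pos: [493.1, -253.2, 52.3]
tcp_rot: [180.0, -0.0, 25.9]
ft_force: [0.6, 0.2, -0.0]
finger_gap: -0.1
grip_force: 0.0
```

```bash
python3 - <<'E'
from bench import r
from h import *
s=r.sense();print(s["ft_force"],s["tool_pos"],s["finger_gap"],s["joint_pos"])
d=r.snapshot("scene");P=cloud(d)
for v in range(152,168,1):print(v,P[v,339].round(0),d["color"][v,339])
w=r.snapshot("wrist");print(w["hand_eye"].round(3).tolist(),w["mtx"].tolist())
cv2.imwrite("pics/p2.png",np.hstack([cv2.resize(d["color"][130:190,310:370],(384,384),interpolation=cv2.INTER_CUBIC),w["color"][:,56:456]]))
E
```

```text
[ 0.61932043  0.18399208 -0.02611076] [ 493.1157458  -253.2495571    52.25463762] -0.09111597609026195 [-3.24825934e+01  7.59866616e+00  1.01434451e+02 -8.17768609e-04
  7.09506040e+01  3.16321877e+01]
152 [ 492. -241.  115.] [37 33 32]
153 [ 493. -246.  110.] [37 33 33]
154 [ 490. -237.  111.] [39 38 33]
155 [ 491. -241.  106.] [45 41 39]
156 [ 490. -239.  103.] [38 34 35]
157 [ 491. -244.   98.] [58 55 52]
158 [ 491. -246.   94.] [57 54 52]
159 [ 490. -243.   91.] [42 38 36]
160 [ 490. -245.   87.] [64 59 56]
161 [ 492. -252.   81.] [108 102  96]
162 [ 491. -251.   78.] [82 78 72]
163 [ 491. -249.   75.] [42 37 38]
164 [ 487. -238.   76.] [42 39 39]
165 [ 488. -241.   72.] [31 27 29]
166 [ 491. -254.   63.] [76 72 68]
167 [ 490. -254.   60.] [119 111 109]
[[0.0, -0.956, -0.294, 76.524], [1.0, 0.0, 0.001, 0.77], [-0.001, -0.294, 0.956, -171.398], [0.0, 0.0, 0.0, 1.0]] [[338.950373249598, 0.0, 252.3311463077581], [0.0, 338.950373249598, 193.1316059410547], [0.0, 0.0, 1.0]]
```

View pics/p2.png

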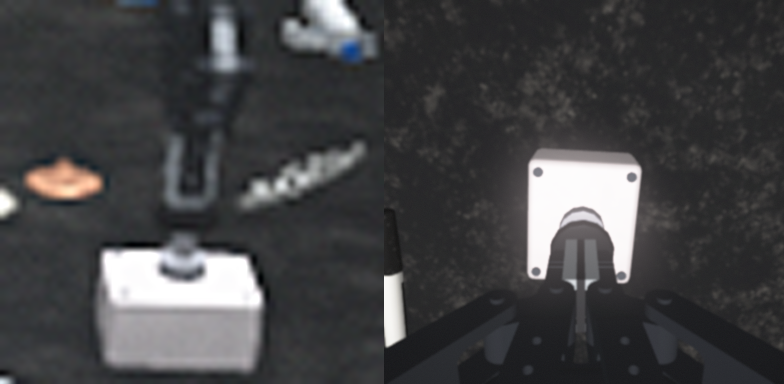

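The tips are now just above the disc (zoomed (190,205)), and the wrist view shows the fingers centred over it. I keep descending.

Call:
{"name": "apply_moves", "arguments": {"steps": [[-1, 0, 0, 2, 0, 0, 0], [-1, 0, 0, 2, 0, 0, 0], [-1, 0, 0, 2, 0, 0, 0], [-1, 0, 0, 2, 0, 0, 0], [-1, 0, 0, 0, 0, 0, 0], [-1, 0, 0, 0, 0, 0, 0], [-1, 0, 0, 0, 0, 0, 0], [-1, 0, 0, 0, 0, 0, 0]]}}

```text
time: 4.4
tool_pos: [493.1, -253.2, 44.3]
tcp_rot: [180.0, -0.0, 25.9]
ft_force: [-1.7, -0.1, 3.5]
finger_gap: 0.0
grip_force: 2.0
```

Call:
{"name": "apply_moves", "arguments": {"steps": [[-1, 0, 0, 2, 0, 0, 0], [-1, 0, 0, 2, 0, 0, 0], [-1, 0, 0, 2, 0, 0, 0], [-1, 0, 0, 2, 0, 0, 0], [-1, 0, 0, 2, 0, 0, 0], [-1, 0, 0, 0, 0, 0, 0], [-1, 0, 0, 0, 0, 0, 0], [-1, 0, 0, 0, 0, 0, 0]]}}

```text
time: 5.2
tool_pos: [493.3, -253.4, 35.7]
tcp_rot: [180.0, -0.0, 25.9]
ft_force: [-7.3, 4.2, 18.9]
finger_gap: -0.1
grip_force: 9.4
```

```bash
python3 - <<'E'
from bench import r
from h import *
d=r.snapshot("scene");P=cloud(d);s=r.sense();print(s["ft_force"],s["tool_pos"])
for v in range(158,175,1):print(v,[(P[v,u].round(0).tolist(),int(d["color"][v,u].mean())) for u in (335,338,342)])
E
```

```text
[-7.47156203  4.8068963  18.72685482] [ 493.30465343 -253.35597367   35.72004727]
158 [([504.0, -246.0, 91.0], 71), ([493.0, -238.0, 96.0], 36), ([484.0, -254.0, 92.0], 87)]
159 [([505.0, -251.0, 86.0], 72), ([493.0, -241.0, 91.0], 31), ([483.0, -255.0, 89.0], 90)]
160 [([505.0, -251.0, 83.0], 88), ([493.0, -243.0, 87.0], 31), ([536.0, -472.0, 1.0], 86)]
161 [([504.0, -247.0, 81.0], 88), ([492.0, -240.0, 85.0], 32), ([534.0, -464.0, 0.0], 81)]
162 [([502.0, -242.0, 79.0], 81), ([492.0, -242.0, 81.0], 39), ([530.0, -449.0, 2.0], 80)]
163 [([502.0, -242.0, 76.0], 92), ([492.0, -243.0, 77.0], 41), ([526.0, -437.0, 3.0], 89)]
164 [([503.0, -246.0, 71.0], 104), ([491.0, -241.0, 74.0], 30), ([525.0, -433.0, 1.0], 88)]
165 [([501.0, -243.0, 69.0], 90), ([493.0, -250.0, 68.0], 78), ([484.0, -265.0, 64.0], 86)]
166 [([501.0, -242.0, 65.0], 66), ([491.0, -244.0, 67.0], 99), ([481.0, -257.0, 64.0], 68)]
167 [([500.0, -241.0, 63.0], 35), ([491.0, -244.0, 63.0], 63), ([479.0, -248.0, 64.0], 38)]
168 [([499.0, -237.0, 61.0], 10), ([490.0, -243.0, 60.0], 30), ([479.0, -248.0, 61.0], 15)]
169 [([503.0, -255.0, 50.0], 170), ([488.0, -236.0, 59.0], 25), ([488.0, -288.0, 40.0], 117)]
170 [([500.0, -245.0, 51.0], 203), ([492.0, -250.0, 50.0], 164), ([486.0, -282.0, 40.0], 243)]
171 [([499.0, -243.0, 48.0], 127), ([490.0, -244.0, 49.0], 191), ([483.0, -270.0, 41.0], 252)]
172 [([499.0, -245.0, 44.0], 91), ([489.0, -241.0, 47.0], 121), ([481.0, -262.0, 41.0], 245)]
173 [([499.0, -245.0, 40.0], 236), ([489.0, -245.0, 42.0], 108), ([478.0, -252.0, 41.0], 252)]
174 [([496.0, -233.0, 41.0], 255), ([487.0, -238.0, 41.0], 251), ([476.0, -247.0, 40.0], 255)]
```

The disc top is now at z≈64, against 76 before, and the force is 19 N. The plunger is at its stop. Next I lift, turn and travel towards the carrier.

Call:
{"name": "apply_moves", "arguments": {"steps": [[-1, 0, 0, -10, 0, 0, 0], [-1, 0, 0, -30, 0, 0, -1], [-1, 0, 0, -30, 0, 0, -1], [-1, 0, 0, -30, 0, 0, -1], [-1, 0, 0, -30, 0, 0, -1], [-1, 0, 0, -30, 0, 0, -1], [-1, 0, 0, -20, 0, 0, -1], [-1, 0, 0, 0, 0, 0, -1]]}}

```text
time: 6.05
tool_pos: [494.7, -254.2, 217.7]
tcp_rot: [179.7, 0.0, 61.1]
ft_force: [-0.2, -0.6, 0.6]
finger_gap: 0.1
grip_force: 0.0
```

Call:
{"name": "apply_moves", "arguments": {"steps": [[1, 0, 0, 0, 0, 0, -1], [1, 0, 0, 0, 0, 0, -1], [1, 0, 0, 0, 0, 0, -1], [1, 0, 0, 0, 0, 0, -1], [1, 0, 0, 0, 0, 0, -1], [1, 0, 0, 0, 0, 0, -1], [1, 0, 0, 0, 0, 0, -1], [1, 0, 0, 0, 0, 0, -1]]}}

```text
time: 6.85
tool_pos: [492.8, -253.1, 213.2]
tcp_rot: [-180.0, -0.0, 101.1]
ft_force: [0.4, -0.2, -0.2]
finger_gap: 85.1
grip_force: 0.0
```

Call:
{"name": "apply_moves", "arguments": {"steps": [[1, 0, 0, 0, 0, 0, -1], [1, 0, 0, 0, 0, 0, -1], [1, 0, 0, 0, 0, 0, -1], [1, 0, 0, 0, 0, 0, -1], [1, 0, 0, 0, 0, 0, -1], [1, 0, 0, 0, 0, 0, -1], [1, 0, 0, 0, 0, 0, -1], [1, 0, 0, 0, 0, 0, -1]]}}

```text
time: 7.65
tool_pos: [492.8, -253.1, 213.2]
tcp_rot: [-180.0, -0.1, 141.1]
ft_force: [-0.1, -0.5, 0.4]
finger_gap: 85.4
grip_force: 0.0
```

Call:
{"name": "apply_moves", "arguments": {"steps": [[1, 0, 0, 0, 0, 0, -1], [1, 0, 0, 0, 0, 0, -1], [1, 0, 0, 0, 0, 0, -0.34], [1, 12, 48, 0, 0, 0, 0], [1, 12, 48, 0, 0, 0, 0], [1, 12, 48, 0, 0, 0, 0], [1, 12, 48, 0, 0, 0, 0], [1, 12, 48, 0, 0, 0, 0]]}}

```text
time: 8.45
tool_pos: [550.3, -10.6, 213.8]
tcp_rot: [180.0, 0.0, 152.5]
ft_force: [-0.1, -1.7, 0.3]
finger_gap: 85.5
grip_force: 0.0
```

Call:
{"name": "apply_moves", "arguments": {"steps": [[1, 0, 0, 0, 0, 0, 0], [1, 0, 0, 0, 0, 0, 0], [1, 0, 0, 0, 0, 0, 0], [1, 0, 0, 0, 0, 0, 0], [1, 0, 0, 0, 0, 0, 0], [1, 0, 0, 0, 0, 0, 0], [1, 0, 0, 0, 0, 0, 0], [1, 0, 0, 0, 0, 0, 0]]}}

```text
time: 9.25
tool_pos: [550.2, -12.8, 214.1]
tcp_rot: [180.0, 0.0, 152.6]
ft_force: [0.1, 0.0, 0.0]
finger_gap: 85.5
grip_force: 0.0
```

```bash
cat >> h.py <<'E'
def wristT(s,w):
    T=np.eye(4);T[:3,:3]=Ro.from_euler("xyz",s["tcp_rot"],degrees=True).as_matrix();T[:3,3]=s["tool_pos"]
    return T@w["hand_eye"]
E
python3 - <<'E'
from bench import r
from h import *
s=r.sense();w=r.snapshot("wrist");T=wristT(s,w);P=cloud(w,T);np.savez("w1.npz",T=T,color=w["color"],depth=w["depth"],mtx=w["mtx"])
print(s["tool_pos"],s["tcp_rot"])
cv2.imwrite("pics/w1.png",w["color"])
z=P[...,2];print("table/any z hist",np.histogram(z,bins=np.arange(-60,140,10)))
d=r.snapshot("scene");Q=cloud(d);print("plunger z",Q[158:168,338,2].round(0))
E
```

```text
[550.24234541 -12.82706344 214.11487648] [1.79999018e+02 2.83596110e-03 1.52550844e+02]
table/any z hist (array([     0,      0,      0,      0,      0,  20049, 112407,   8678,
         2944,   2219,   3802,   2614,   3910,   4693,   4325,      0,
            0,      0,      0]), array([-60, -50, -40, -30, -20, -10,   0,  10,  20,  30,  40,  50,  60,
        70,  80,  90, 100, 110, 120, 130]))
plunger z [ 1.  1.  2. 75. 77. 76. 75. 71. 63. 60.]
```

View pics/w1.png

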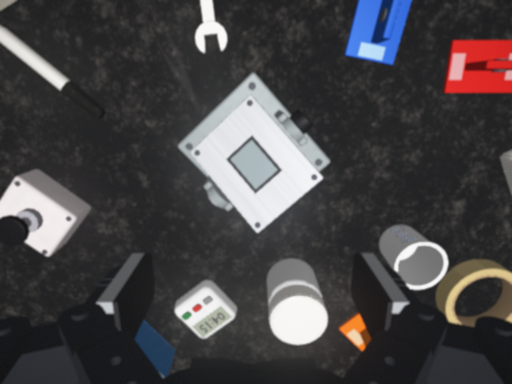

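The wrist view shows the stage face, with the window at (254,164), the knob at (300,122), the beaker at (412,257) and the jar at (297,302). The plunger is back up at z 76. The wrist depth agrees with the table height, so the camera pose is sound. Now I measure the window and the slope from it.

```bash
python3 - <<'E'
from h import *
d=dict(np.load("w1.npz"));T=d["T"];P=cloud(d,T);c=d["color"].astype(int)
g=c.min(2)
m=np.zeros(g.shape,bool);m[90:240,180:330]=1
print("table",np.median(P[60:90,330:345,2]),np.median(P[230:260,100:150,2]))
wm=m&(g>205);wm=cv2.morphologyEx(wm.astype(np.uint8),cv2.MORPH_OPEN,np.ones((5,5)))
cn,_=cv2.findContours(wm,cv2.RETR_EXTERNAL,cv2.CHAIN_APPROX_NONE);k=max(cn,key=cv2.contourArea)
print("area",cv2.contourArea(k),cv2.minAreaRect(k))
f=np.zeros(g.shape,np.uint8);cv2.drawContours(f,[k],-1,1,-1);f=cv2.erode(f,np.ones((7,7)))
q=P[f>0];ct=q.mean(0);w=np.ones(len(q),bool)
for _ in range(6):
    _,_,V=np.linalg.svd(q[w]-q[w].mean(0),full_matrices=False);n=V[2]*np.sign(V[2,2]);w=abs((q-q[w].mean(0))@n)<4
ct=q[w].mean(0);print("n",n,"lean",np.degrees(np.arccos(n[2])),"az up",np.degrees(np.arctan2(-n[1],-n[0])),w.mean(),"std",((q[w]-ct)@n).std())
R,C=T[:3,:3],T[:3,3];K=d["mtx"]
def onp(uv):
    D=np.c_[(uv-[K[0,2],K[1,2]])/[K[0,0],K[1,1]],np.ones(len(uv))]@R.T
    return C+D*(((ct-C)@n)/(D@n))[:,None]
x=np.array([-n[0],-n[1],0]);x/=np.linalg.norm(x);x=x-n*(x@n);x/=np.linalg.norm(x);y=np.cross(n,x)
E=onp(k[:,0].astype(float));L=np.c_[(E-ct)@x,(E-ct)@y].astype(np.float32);rc=cv2.minAreaRect(L);print("plate rect in face",rc,"centre",ct+rc[0][0]*x+rc[0][1]*y)
b=m&(f>0)&(c.max(2)<130);
gm=(m&(f>0)&(g<200)).astype(np.uint8);gm=cv2.morphologyEx(gm,cv2.MORPH_OPEN,np.ones((3,3)))
cn,_=cv2.findContours(gm,cv2.RETR_EXTERNAL,cv2.CHAIN_APPROX_NONE);k2=max(cn,key=cv2.contourArea)
E=onp(k2[:,0].astype(float));L=np.c_[(E-ct)@x,(E-ct)@y].astype(np.float32);rc=cv2.minAreaRect(L);print("window",rc,"centre",ct+rc[0][0]*x+rc[0][1]*y)
# carrier from wrist? visible?
print("slope from top-edge heights",)
E
```

```text
table 0.6843842594153102 0.9892933516576363
area 8564.0 ((254.58447265625, 163.2362060546875), (108.92935943603516, 84.91204833984375), 49.76363754272461)
n [-0.29581779 -0.0794179   0.9519373 ] lean 17.83596757558633 az up 15.027782726751575 0.9969579646017699 std 0.7306767014906237
plate rect in face ((-0.9232864379882812, -1.0800666809082031), (103.0430908203125, 80.60700225830078), 0.2650872468948364) centre [546.27815285  -8.98813769  70.53226995]
window ((-1.0645923614501953, -1.3146343231201172), (44.9532470703125, 34.74958038330078), 0.054794006049633026) centre [546.20905927  -9.24956105  70.48898894]
slope from top-edge heights
```

Call:
{"name": "apply_moves", "arguments": {"steps": [[1, 32, 31.5, 0, 0, 0, 0], [1, 32, 31.5, 0, 0, 0, 0], [1, 32, 31.5, 0, 0, 0, 0], [1, 32, 31.5, 0, 0, 0, 0], [1, 32, 31.5, 0, 0, 0, 0], [1, 32, 31.5, 0, 0, 0, 0], [1, 33, 32, 0, 0, 0, 0], [1, 0, 0, 0, 0, 0, 0]]}}

```text
time: 10.15
tool_pos: [449.9, 292.1, 214.1]
tcp_rot: [179.9, -0.1, 152.9]
ft_force: [0.3, -0.5, 0.1]
finger_gap: 85.4
grip_force: 0.0
```

```bash
python3 - <<'E'
from bench import r
from h import *
s=r.sense();w=r.snapshot("wrist");T=wristT(s,w);P=cloud(w,T);c=w["color"].astype(int);g=c.min(2)
print(s["tool_pos"],s["tcp_rot"])
cv2.imwrite("pics/w2.png",w["color"])
m=(g>170)&(np.hypot(P[...,0]-452,P[...,1]-287)<60)
cn,_=cv2.findContours(m.astype(np.uint8),cv2.RETR_EXTERNAL,cv2.CHAIN_APPROX_NONE);k=max(cn,key=cv2.contourArea)[:,0]
rc=cv2.minAreaRect(ray(w,k,5,T)[:,:2].astype(np.float32));b=cv2.boxPoints(rc);print("plate",rc);e=b[1]-b[0],b[2]-b[1];e=max(e,key=np.linalg.norm);print("yaw x",np.degrees(np.arctan2(e[1],e[0])))
q=P[(P[...,2]>33)&(np.hypot(P[...,0]-452,P[...,1]-287)<60)&(P[...,2]<60)]
print("rib",len(q),q.mean(0),np.percentile(q[:,2],[5,50,95]),cv2.minAreaRect(q[:,:2].astype(np.float32)))
E
```

```text
[449.94206401 292.05159517 214.13227112] [ 1.79920046e+02 -8.47336601e-02  1.52909375e+02]
plate ((454.7362060546875, 286.3501892089844), (53.60959243774414, 77.89508056640625), 62.92348098754883)
yaw x -27.07653
rib 327 [454.42087786 287.00847016  41.23602637] [38.016438   41.57732388 42.82134771] ((454.3372802734375, 286.6953430175781), (10.618331909179688, 43.26803207397461), 62.9837760925293)
```

View pics/w2.png

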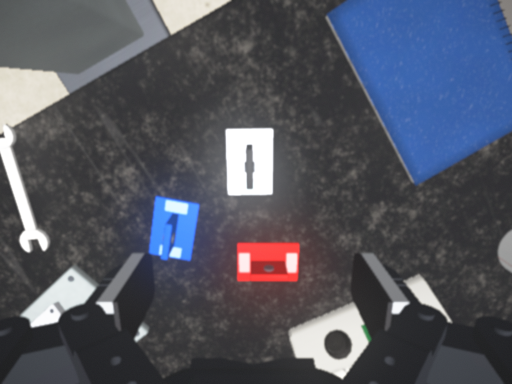

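The wrist view shows the white carrier with its rib at (249,162), with the blue and red ones standing clear. I centre over it, narrow the opening and descend part way.

Call:
{"name": "apply_moves", "arguments": {"steps": [[-0.1, -6, -3, 30, 0, 0, 0], [-0.1, 0, 0, 40, 0, 0, 0], [-0.1, 0, 0, 40, 0, 0, 0], [-0.1, 0, 0, 40, 0, 0, 0], [-0.1, 0, 0, 14, 0, 0, 0], [-0.1, 0, 0, 0, 0, 0, 0], [-0.1, 0, 0, 0, 0, 0, 0], [-0.1, 0, 0, 0, 0, 0, 0]]}}

```text
time: 11.0
tool_pos: [458.3, 282.6, 53.0]
tcp_rot: [179.8, 0.2, 152.6]
ft_force: [0.2, -0.5, 0.2]
finger_gap: 38.4
grip_force: 0.0
```

```bash
python3 - <<'E'
from bench import r
from h import *
s=r.sense();d=r.snapshot("scene");P=cloud(d);print(s["tool_pos"],s["tcp_rot"],s["finger_gap"])
np.savez("s3.npz",**d)
cv2.imwrite("pics/s3.png",cv2.resize(d["color"][200:310,220:350],None,fx=5,fy=5,interpolation=cv2.INTER_CUBIC))
w=r.snapshot("wrist");T=wristT(s,w);p=np.linalg.inv(T)
E
```

```text
[458.32472757 282.64169571  52.95458575] [1.79798084e+02 1.51977120e-01 1.52573727e+02] 38.42119422463415
```

View pics/s3.png

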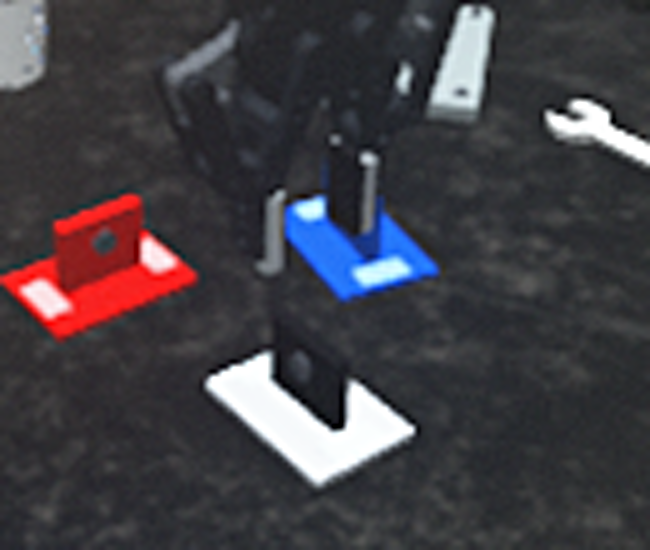

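The crop shows open fingertips at zoomed (268,270) and (365,235), above the rib with its button at (300,368). I centre more finely and find the height of the tips.

Call:
{"name": "apply_moves", "arguments": {"steps": [[-0.1, 0, 0, 0, 0, 0, 0], [-0.1, 0, 0, 0, 0, 0, 0], [-0.1, 0, 0, 0, 0, 0, 0], [-0.1, 0, 0, 0, 0, 0, 0], [-0.1, 0, 0, 0, 0, 0, 0], [-0.1, 0, 0, 0, 0, 0, 0], [-0.1, 0, 0, 0, 0, 0, 0], [-0.1, 0, 0, 0, 0, 0, 0]]}}

```text
time: 11.9
tool_pos: [456.2, 281.9, 50.1]
tcp_rot: [-180.0, -0.0, 152.6]
ft_force: [-0.4, 0.1, 0.9]
finger_gap: 38.5
grip_force: 0.0
```

```bash
python3 - <<'E'
from bench import r
from h import *
s=r.sense();print(s["tool_pos"],s["tcp_rot"],s["finger_gap"])
d=r.snapshot("scene");P=cloud(d)
for u in(271,274,275,292,293,294):
    print(u,[(v,P[v,u].round(0).tolist()) for v in range(240,258,2) if P[v,u,2]>45])
w=r.snapshot("wrist");T=wristT(s,w);P=cloud(w,T);
h=P[(np.hypot(P[...,0]-454,P[...,1]-287)<60)&(P[...,2]>34)&(P[...,2]<46)];print("rib",len(h),h.mean(0) if len(h) else 0)
m=(w["color"].min(2)>170)&(np.hypot(P[...,0]-454,P[...,1]-287)<60)
k=np.argwhere(m)[:,::-1];print(len(k),cv2.minAreaRect(ray(w,k,5,T)[:,:2].astype(np.float32)))
E
```

```text
[456.16491729 281.86378161  50.05240696] [-1.79995779e+02 -4.25347298e-03  1.52586935e+02] 38.545894911174756
271 [(240, [466.0, 312.0, 117.0]), (242, [466.0, 313.0, 113.0]), (244, [466.0, 312.0, 108.0]), (246, [465.0, 314.0, 105.0]), (248, [466.0, 313.0, 99.0]), (250, [466.0, 312.0, 94.0]), (252, [466.0, 312.0, 89.0])]
274 [(240, [459.0, 314.0, 121.0]), (242, [461.0, 308.0, 112.0]), (244, [461.0, 309.0, 108.0]), (246, [461.0, 308.0, 102.0]), (248, [462.0, 307.0, 97.0]), (250, [461.0, 308.0, 93.0]), (252, [461.0, 308.0, 88.0]), (254, [460.0, 310.0, 85.0])]
275 [(240, [459.0, 310.0, 118.0]), (242, [459.0, 309.0, 113.0]), (244, [459.0, 309.0, 108.0]), (246, [460.0, 307.0, 102.0]), (248, [459.0, 309.0, 99.0]), (250, [459.0, 309.0, 95.0]), (252, [459.0, 309.0, 89.0]), (254, [459.0, 307.0, 84.0])]
292 [(240, [439.0, 270.0, 101.0]), (242, [439.0, 270.0, 96.0]), (244, [438.0, 271.0, 92.0]), (246, [439.0, 270.0, 86.0]), (252, [214.0, 849.0, 512.0])]
293 [(240, [438.0, 267.0, 99.0]), (242, [438.0, 268.0, 95.0]), (244, [437.0, 268.0, 90.0]), (246, [438.0, 267.0, 85.0])]
294 [(240, [437.0, 264.0, 98.0]), (242, [437.0, 264.0, 93.0]), (244, [437.0, 263.0, 88.0]), (246, [436.0, 264.0, 83.0])]
rib 1023 [452.64362294 287.70618725  41.33666796]
7805 ((483.87786865234375, 267.4858703613281), (103.28644561767578, 147.17811584472656), 63.21143341064453)
```

The tips are 33 mm behind the reported TCP at this opening, so for the buttons at 27 mm the TCP must go to about z = -20. I centre (+4.5, +3.5) and descend.

Call:
{"name": "apply_moves", "arguments": {"steps": [[-0.1, 4.5, 3.5, 0, 0, 0, 0], [-0.1, 0, 0, 20, 0, 0, 0], [-0.1, 0, 0, 20, 0, 0, 0], [-0.1, 0, 0, 10, 0, 0, 0], [-0.1, 0, 0, 8, 0, 0, 0], [-0.1, 0, 0, 6, 0, 0, 0], [-0.1, 0, 0, 4, 0, 0, 0], [-0.1, 0, 0, 0, 0, 0, 0]]}}

```text
time: 12.8
tool_pos: [453.8, 287.0, -18.1]
tcp_rot: [-180.0, -0.0, 152.6]
ft_force: [-0.3, -0.3, -0.0]
finger_gap: 38.0
grip_force: 0.0
```

Call:
{"name": "apply_moves", "arguments": {"steps": [[-0.1, 0, 0, 0, 0, 0, 0], [-1, 0, 0, 0, 0, 0, 0], [-1, 0, 0, 0, 0, 0, 0], [-1, 0, 0, 0, 0, 0, 0], [-1, 0, 0, 0, 0, 0, 0], [-1, 0, 0, 0, 0, 0, 0], [-1, 0, 0, 0, 0, 0, 0], [-1, 0, 0, 0, 0, 0, 0]], "squeeze": 20}}

```text
time: 13.6
tool_pos: [454.3, 287.3, -17.3]
tcp_rot: [180.0, 0.0, 152.6]
ft_force: [-1.2, -0.7, 5.0]
finger_gap: 11.5
grip_force: 20.6
```

```bash
python3 - <<'E'
from bench import r
from h import *
s=r.sense();print(s["tool_pos"],s["tcp_rot"],s["finger_gap"])
d=r.snapshot("scene")
cv2.imwrite("pics/s4.png",cv2.resize(d["color"][210:310,230:330],None,fx=6,fy=6,interpolation=cv2.INTER_CUBIC))
E
```

```text
[454.2807903  287.2571468  -17.33940052] [1.79959360e+02 3.10036957e-02 1.52587171e+02] 11.494375463633126
```

View pics/s4.png

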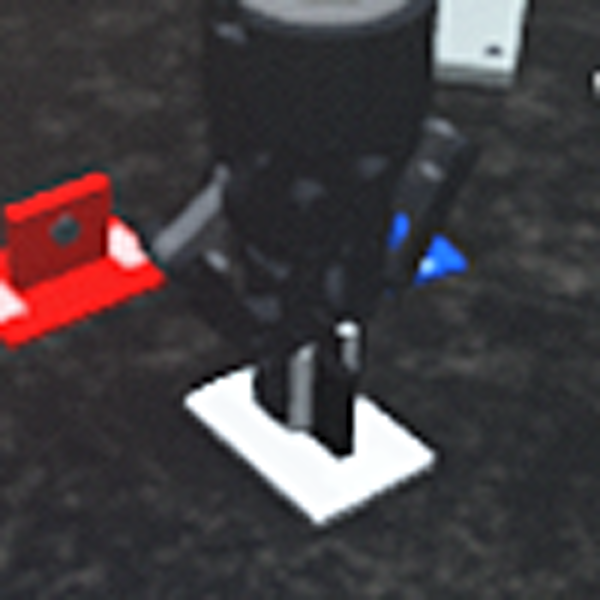

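The crop shows the fingers closed on the rib. A gap of 11.5 mm means they are on the buttons, but the tips press on the plate (5 N). I regrip 3 mm higher so the carrier can turn in the pads.

Call:
{"name": "apply_moves", "arguments": {"steps": [[-0.4, 0, 0, 0, 0, 0, 0], [-0.4, 0, 0, -3, 0, 0, 0], [-0.4, 0, 0, 0, 0, 0, 0], [-1, 0, 0, 0, 0, 0, 0], [-1, 0, 0, 0, 0, 0, 0], [-1, 0, 0, 0, 0, 0, 0], [-1, 0, 0, 0, 0, 0, 0], [-1, 0, 0, 0, 0, 0, 0]], "squeeze": 20}}

```text
time: 14.45
tool_pos: [453.8, 287.0, -14.9]
tcp_rot: [-180.0, -0.0, 152.6]
ft_force: [0.2, -1.2, 1.6]
finger_gap: 11.6
grip_force: 21.2
```

Call:
{"name": "apply_moves", "arguments": {"steps": [[-1, 0, 0, -5, 0, 0, 0], [-1, 0, 0, -15, 0, 0, 0], [-1, 0, 0, -25, 0, 0, 0], [-1, 0, 0, -30, 0, 0, 0], [-1, 0, 0, -30, 0, 0, 0], [-1, 0, 0, -30, 0, 0, 0], [-1, 0, 0, -25, 0, 0, 0], [-1, 0, 0, 0, 0, 0, 0]]}}

```text
time: 15.25
tool_pos: [456.6, 288.5, 151.1]
tcp_rot: [179.6, 0.3, 152.6]
ft_force: [0.9, 0.6, -1.4]
finger_gap: 11.5
grip_force: 20.9
```

Call:
{"name": "apply_moves", "arguments": {"steps": [[-1, 0, 0, 0, 0, 0, -0.8], [-1, 0, 0, 0, 0, 0, -0.8], [-1, 0, 0, 0, 0, 0, -0.8], [-1, 0, 0, 0, 0, 0, -0.8], [-1, 0, 0, 0, 0, 0, -0.8], [-1, 0, 0, 0, 0, 0, -0.8], [-1, 0, 0, 0, 0, 0, -0.8], [-1, 0, 0, 0, 0, 0, -0.8]]}}

```text
time: 16.05
tool_pos: [453.3, 286.8, 144.4]
tcp_rot: [-180.0, -0.1, -175.2]
ft_force: [0.3, 0.0, -0.6]
finger_gap: 11.1
grip_force: 20.9
```

Call:
{"name": "apply_moves", "arguments": {"steps": [[-1, 0, 0, 0, 0, 0, -0.7], [-1, 0, 0, 0, 0, 0, -0.7], [-1, 0, 0, 0, 0, 0, -0.68], [-1, 0, -30, 0, 0, 0, 0], [-1, 0, -45, 0, 0, 0, 0], [-1, 0, -45, 0, 0, 0, 0], [-1, 0, -45, 0, 0, 0, 0], [-1, 0, -45, 0, 0, 0, 0]]}}

```text
time: 16.85
tool_pos: [507.7, 82.5, 144.6]
tcp_rot: [180.0, -0.0, -165.0]
ft_force: [1.1, 0.3, -0.5]
finger_gap: 11.3
grip_force: 20.9
```

Call:
{"name": "apply_moves", "arguments": {"steps": [[-1, 0, -45, 0, 0, 0, 0], [-1, 0, -35, 0, 0, 0, 0], [-1, 0, -20, 0, 0, 0, 0], [-1, 0, 0, 0, 0, -0.9, 0], [-1, 0, 0, 0, 0, -0.9, 0], [-1, 0, 0, 0, 0, -0.9, 0], [-1, 0, 0, 0, 0, -0.86, 0], [-1, 0, 0, 0, 0, 0, 0]]}}

```text
time: 17.65
tool_pos: [531.3, -12.5, 142.8]
tcp_rot: [179.9, 17.7, -165.1]
ft_force: [-0.4, -0.3, -1.7]
finger_gap: 11.0
grip_force: 20.9
```

Call:
{"name": "apply_moves", "arguments": {"steps": [[-1, 0, 0, 0, 0, 0, 0], [-1, 0, 0, 0, 0, 0, 0], [-1, 0, 0, 0, 0, 0, 0], [-1, 0, 0, 0, 0, 0, 0], [-1, 0, 0, 0, 0, 0, 0], [-1, 0, 0, 0, 0, 0, 0], [-1, 0, 0, 0, 0, 0, 0], [-1, 0, 0, 0, 0, 0, 0]]}}

```text
time: 18.45
tool_pos: [534.0, -12.4, 145.1]
tcp_rot: [180.0, 17.8, -165.0]
ft_force: [0.6, 0.9, -1.4]
finger_gap: 10.8
grip_force: 20.9
```

```bash
cat > plan.py <<'E'
from bench import r
from h import *
s=r.sense();R=Ro.from_euler("xyz",s["tcp_rot"],degrees=True).as_matrix();p=s["tool_pos"]
n=np.array([-.2958,-.0794,.9519]);W=np.array([546.2,-9.2,70.]);x=np.array([-n[0],-n[1],0]);x/=np.linalg.norm(x);x-=n*(x@n);x/=np.linalg.norm(x);y=np.cross(n,x)
Rt=np.c_[-x,y,-n]
print(s["time"],p,s["tcp_rot"],"ft",s["ft_force"],"along -n",s["ft_force"]@n,"gap",s["finger_gap"],s["grip_force"])
print("turn units(tool)",Ro.from_matrix(R.T@Rt).as_rotvec(degrees=True)/5)
G=W-15*n
print("to contact: lateral tool",(R.T@(G-p)).round(1), "in window x,y,z of TCP from goal",[round(float((p-G)@a),1) for a in(x,y,n)])
E
python3 plan.py; python3 - <<'E'
from bench import r
from h import *
d=r.snapshot("scene");P=cloud(d)
cv2.imwrite("pics/s5.png",cv2.resize(d["color"][110:240,240:370],None,fx=4,fy=4,interpolation=cv2.INTER_CUBIC))
E
```

```text
18.45 [533.99243977 -12.41841088 145.09518172] [ 179.99996784   17.79639446 -165.01253716] ft [ 0.62337098  0.87876217 -1.44996206] along -n -1.634385733158216 gap 10.83359995194417 20.854828655719757
turn units(tool) [-0.00231569 -0.0076519  -0.00722583]
to contact: lateral tool [10.9 -0.  90.4] in window x,y,z of TCP from goal [11.0, 0.1, 90.3]
```

View pics/s5.png

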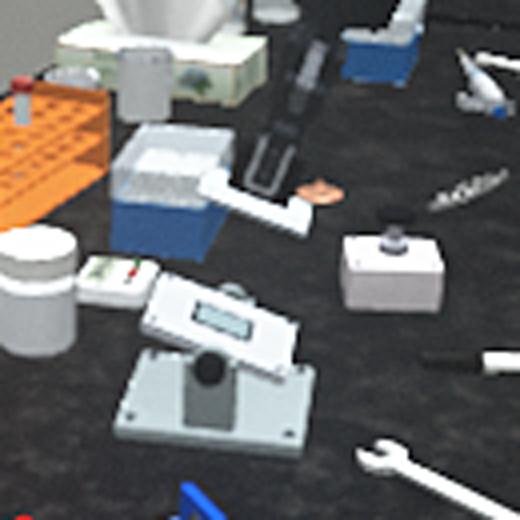

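The crop shows the carrier held level with the slope, its plate at zoomed (260,205), roughly parallel to the stage face at (222,325). The beaker, jar and trigger box look undisturbed. I move to a 25 mm standoff, then check the carrier's offset in the grip.

Call:
{"name": "apply_moves", "arguments": {"steps": [[-1, 5, 0, 10, 0, 0, 0], [-1, 6, 0, 20, 0, 0, 0], [-1, 0, 0, 20, 0, 0, 0], [-1, 0, 0, 10, 0, 0, 0], [-1, 0, 0, 5, 0, 0, 0], [-1, 0, 0, 0, 0, 0, 0], [-1, 0, 0, 0, 0, 0, 0], [-1, 0, 0, 0, 0, 0, 0]]}}

```text
time: 19.3
tool_pos: [543.8, -10.1, 81.0]
tcp_rot: [-180.0, 17.9, -165.0]
ft_force: [0.6, 0.2, -0.6]
finger_gap: 11.6
grip_force: 20.8
```

```bash
cat >> plan.py <<'E'
def meas(lo,hi,show=True):
    d=r.snapshot("scene");P=cloud(d);L=np.stack([(P-W)@x,(P-W)@y,(P-W)@n],-1)
    m=(d["color"].min(2)>150)&(abs(L[...,0])<70)&(abs(L[...,1])<60)&(L[...,2]>lo)&(L[...,2]<hi)
    k,l,st,_=cv2.connectedComponentsWithStats(m.astype(np.uint8));i=1+np.argmax(st[1:,4]);q=L[l==i]
    A=np.c_[q[:,:2],np.ones(len(q))];w=np.ones(len(q),bool)
    for _ in range(5):
        f=np.linalg.lstsq(A[w],q[w,2],rcond=None)[0];w=abs(A@f-q[:,2])<4
    print("n",len(q),w.sum(),"slopes deg x,y",np.degrees(f[:2]),"z0",f[2],"x",np.percentile(q[w,0],[1,99]),"y",np.percentile(q[w,1],[1,99]))
E
cat plan.py > p2.py; echo "meas(12,60)" >> p2.py; python3 p2.py
```

```text
19.3 [543.76720217 -10.14739221  80.96607498] [-179.95543659   17.8864915  -165.00047958] ft [ 0.5939227   0.22589071 -0.63822681] along -n -0.8011461581150117 gap 11.601001391724923 20.84902971982956
turn units(tool) [-0.01050087  0.01036559 -0.00493274]
to contact: lateral tool [ 0.9  0.3 26.2] in window x,y,z of TCP from goal [0.9, -0.3, 26.2]
n 190 183 slopes deg x,y [ 0.0274053 -2.0101682] z0 31.066795945253453 x [-35.52592895  38.23875489] y [-24.90882241  26.35942318]
```

Centred within 1.5 mm, parallel, and the underside is 26 mm above the face. I lower it gently.

Call:
{"name": "apply_moves", "arguments": {"steps": [[-1, 0.5, 0, 10, 0, 0, 0], [-1, 0, 0, 8, 0, 0, 0], [-1, 0, 0, 3, 0, 0, 0], [-1, 0, 0, 1.5, 0, 0, 0], [-1, 0, 0, 1, 0, 0, 0], [-1, 0, 0, 0, 0, 0, 0], [-1, 0, 0, 0, 0, 0, 0], [-1, 0, 0, 0, 0, 0, 0]]}}

```text
time: 20.15
tool_pos: [549.7, -8.3, 57.6]
tcp_rot: [-180.0, 17.8, -165.0]
ft_force: [0.5, -0.5, -2.0]
finger_gap: 11.3
grip_force: 20.8
```

Call:
{"name": "apply_moves", "arguments": {"steps": [[-1, 0, 0, 0.8, 0, 0, 0], [-1, 0, 0, 0, 0, 0, 0], [-1, 0, 0, 0.6, 0, 0, 0], [-1, 0, 0, 0, 0, 0, 0], [-1, 0, 0, 0, 0, 0, 0], [-1, 0, 0, 0, 0, 0, 0], [-1, 0, 0, 0, 0, 0, 0], [-1, 0, 0, 0, 0, 0, 0]]}}

```text
time: 20.95
tool_pos: [550.0, -8.1, 56.0]
tcp_rot: [180.0, 17.8, -165.0]
ft_force: [-0.3, 0.6, -2.1]
finger_gap: 10.8
grip_force: 20.9
```

Call:
{"name": "apply_moves", "arguments": {"steps": [[-1, 0, 0, 0.7, 0, 0, 0], [-1, 0, 0, 0, 0, 0, 0], [-1, 0, 0, 0.7, 0, 0, 0], [-1, 0, 0, 0, 0, 0, 0], [-1, 0, 0, 0, 0, 0, 0], [-1, 0, 0, 0, 0, 0, 0], [-1, 0, 0, 0, 0, 0, 0], [-1, 0, 0, 0, 0, 0, 0]]}}

```text
time: 21.75
tool_pos: [550.2, -8.1, 55.7]
tcp_rot: [-180.0, 17.8, -165.0]
ft_force: [-14.5, -0.9, 14.3]
finger_gap: 11.4
grip_force: 22.8
```

Call:
{"name": "apply_moves", "arguments": {"steps": [[-1, 0.6, 0, -0.3, 0, 0, 0], [-1, 0, 0, 0, 0, 0, 0], [-1, 0.6, 0, 0, 0, 0, 0], [-1, 0, 0, 0, 0, 0, 0], [-1, 0, 0, 0, 0, 0, 0], [-1, 0, 0, 0, 0, 0, 0], [-1, 0, 0, 0, 0, 0, 0], [-1, 0, 0, 0, 0, 0, 0]]}}

```text
time: 22.55
tool_pos: [550.1, -8.2, 55.8]
tcp_rot: [-180.0, 17.9, -165.0]
ft_force: [-3.3, 1.3, 6.1]
finger_gap: 11.2
grip_force: 21.6
```

```bash
cat plan.py > p2.py; echo "print('fx,fy,fn',[float(s['ft_force']@a) for a in(x,y,n)]);meas(3,14)" >> p2.py; python3 p2.py
```

```text
22.55 [550.14281778  -8.17861075  55.83892744] [-179.98150852   17.91189337 -165.00067868] ft [-3.3276379   1.28478721  6.09953471] along -n 6.688450277280959 gap 11.15665600811801 21.568079888820648
turn units(tool) [-0.00529979  0.01544708 -0.00496875]
to contact: lateral tool [-0.5  0.   0.3] in window x,y,z of TCP from goal [-0.5, -0.0, 0.3]
fx,fy,fn [-0.8743324085854166, 2.10345434655714, 6.688450277280959]
n 173 171 slopes deg x,y [ 0.15528136 -0.31854427] z0 5.292549561122065 x [-36.85281027  37.84496458] y [-24.70095149  27.63011472]
```

The face slopes are below 0.4°, the carrier is centred within about 1.5 mm, its underside is at 0.3 mm and the push is about 7–8 N with little side force. I hand the job in.

```bash
python3 -c "
from bench import r
print(r.hand_in())"
```

```text
the job is handed in; nothing more can be done
None
```

The job is handed in; no verdict came back. The plunger was pressed to its stop and sprang back up, and the carrier is held over the window by its buttons, centred within about 1.5 mm, flush and pressed on with about 7–8 N. The arm never went near the beaker or jar, and they looked in place when last seen.

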